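# Clamp a pack of tensile bars in the gauge fixture

### The job

Clamp the pale pack of tensile bars in the gauge fixture, ready for marking out: using a fingertip only, push the pack along its bed until its end is hard against the end stop. Then push the cam lever round by its arm, clockwise seen from above, all the way to its stop pin, so that the cam grips the pack against the fence. Do not pick the pack up, and leave the marker, the calliper, the spirit level and the timer where they lie.

Things in the scene. Friction and masses are not known exactly. Their poses are not given: they have to be found in the camera images.
- fixture: Gauge fixture fixed to the bench: aluminium base plate 14 mm thick with fence, end stop, two guide pins and a cam lever. Origin: on the bench, below the middle of the pack when that is fully home. z up, +y along the bed away from the end stop, +x to the fence; the robot is on the -x side. In this frame the plate spans x -77 to 33, y -98 to 60 mm; beyond its +y edge is free air
- stop_face (a point): Middle of the end stop's face towards the pack, at x = 0, y = -75, z = 20 mm in the fixture's frame. The steel stop is 34 mm wide and its top is 32 mm above the bench. Axes as the fixture's
- fence_face (a point): Point on the fence's face, at x = 10, y = 0, z = 20 mm in the fixture's frame. The steel fence runs from y = -85 to 39 mm, its top 32 mm above the bench. Opposite it two guide pins, 8 mm thick, up to 23 mm above the bench, stand at x = -17, y = 20 and 50 mm. Axes as the fixture's
- bar: Pack of three pale tensile bars stuck together as one piece, 20 x 150 x 12 mm, 33 g, loose, flat on the base plate along the fence. Origin: centre of its underside; y along its length, same way as the fixture's y. Fully home: x = 0, y = 0, z = 14 mm in the fixture's frame; it starts 12 to 40 mm out along +y, its outer end (75 mm from its origin) overhanging the plate. Slides easily (under 1 N)
- cam_lever (a joint): Angle (rad) of the cam lever about its upright pivot: 0 open, growing clockwise seen from above, 1.62 = at its stop pin, clamped. In the fixture's frame the arm points from the pivot in the direction 3.316 - angle (from +x towards +y): open it sticks out to -x, clamped it lies along +y. Stays where it is left. Pushing the arm takes about 2 N, more over the last 0.45 rad, as the cam grips the pack
- lever_stop (a point): The lever's stop pin: an upright steel pin, 7 mm thick, its top 43 mm above the bench, at about x = -25, y = -5 mm in the fixture's frame; the point lies on its axis at half height. The arm rests against it when clamped. Axes as the fixture's
- cam_pivot (a point): The lever's pivot axis, at x = -28, y = -52 mm in the fixture's frame, at the height of the hub's middle, 38 mm above the bench. The hub is 24 mm across and its top is 47 mm above the bench. Axes as the fixture's
- lever_ball (a point): Centre of the black ball (23 mm across) on the end of the lever, 95 mm from the pivot axis, 40 mm above the bench. The arm between hub and ball is a round steel rod 10 mm thick, its axis 36 to 40 mm above the bench
- marker: Marker pen with a blue cap, 17 x 135 mm, lying loose; a bystander. Origin: centre of its underside; y along its length
- calliper: Steel vernier calliper, 71 x 200 x 12 mm, lying loose; a bystander. Origin: centre of its underside; y along its length
- level: Small spirit level, a light bar 18 x 100 x 24 mm with a yellow vial, standing loose behind the fixture; a bystander. Origin: centre of its underside; y along its length
- timer: White bench timer, 62 x 62 x 19 mm, lying loose behind the fixture; a bystander. Origin: centre of its underside

How it is judged:
By the outcome, as a careful person would: the job done as asked, in the order asked, and still so for the second after the job is handed in, with the robot touching nothing.
It also fails if it takes over 58 s, if anything falls off the work surface, if the arm or the gripper's body presses on something with over 40 N, if the wrist force passes 120 N, or if a joint passes its speed limit or range.

### The arm

A 7-joint arm with a two-finger parallel gripper is mounted at the origin on a cart in front of the work surface, level with it; the furniture and walls round the work are solid. World frame = base frame: x ahead of the robot, y to its left, z up, the work surface at z = 0. Lengths are in m, angles in rad, forces in N, time in s.
With the tool pointing down it reaches from about 0.425 to 0.825 m from the base axis. Payload 3.6 kg.
Tool frame: the origin (TCP) lies at the very end of the fingers, on their centre line; the grasp point (between the pads) lies 19 mm behind it; z points along the fingers, y is the line along which they close (so a half turn about z gives the same grasp; the last joint's range is limited). The gripper opens to 85 mm and grips with 20 to 120 N. Pads are 22 mm wide; open, the fingers measure 114 mm over their backs; the gripper's body (76 mm by 85 mm) begins 54 mm behind the grasp point. The pads swing forward as they close: fully open they stand 13 mm farther back than shut.
Start: joints at [1.194, 0.615, -0.013, 1.423, 0.008, 1.103, -0.04], TCP at [0.223, -0.611, 0.231] pointing down, gripper open.
Joint ranges: [-3.12, 3.12], [-0.3, 2.06], [-1.34, 1.32], [0.26, 2.42], [-1.36, 4.5], [0.01, 1.98], [-2.84, 2.84]. Speed limits (rad/s): [2.79, 2.79, 3.14, 3.14, 3.14, 3.14, 3.14].

### API

Orientations are given as a unit quaternion [x, y, z, w].
In Python, from station import state, snapshot, finish_job gives the robot as it stands.
- The arm moves only by the tool apply_moves, never from a script. Its arguments are lists of equal length, an entry for each row: "offset": the shift along the tool's x, y, z in mm, a list of three; "twist": the turn, a rotation vector about the tool's x, y, z in degrees, a list of three; "fingers": the finger opening in mm, from 0 to 85.4. A call has 1 to 5 rows; each row shifts and turns the commanded pose from where the row before left it, along the tool's axes as they then stand; what a row does not reach is not made up. A row lasts 1/8 s, in which the tool goes at most 62.5 mm and 10.7 degrees, less where a joint would pass 70% of its speed; a pose out of reach is approached as far as the arm can. A call is refused whole if a number of a shift passes 62.5 or a number of a turn 10.7, either way. A call with a gripper value outside its range is refused whole. The fingers move at their own pace and stop on an object; the grip force is fixed at half the most. Time passes only in rows, so rows that do not move let the fingers close. It gives the time, the measured TCP pose, the force, the opening and the grip force at its end, in the units of the state.
- state(): the state, without advancing time (a new reading comes with each control period).
- snapshot(name): name is "side" or "top"; returns a dict with "color" (480x640x3 uint8, red, green, blue), "z_map" (480x640 float32, m along the optical axis (not along the pixel's ray), 0 where there is no reading), "camera_matrix" (3x3 intrinsics, pixels), "k1" (the pictures are not rectified: a ray, as slopes to the right and down, at radius r is drawn at 1 + k1 r^2 times it, then the intrinsics apply), "R" (3x3) and "t" (3): a world point X has camera coordinates R X + t. Camera axes: x right, y down, z forward; pixel columns grow to the right and rows downward; lengths in m; the calibration is good to about 2 mm. A picture is of the moment at which its call begins.
- finish_job(): hands the job in; it is judged then, once.
The state is a dict: "clock": time; "q": joint angles; "qvel": joint speeds; "joint_efforts": joint torques, N m; "ee_pos": TCP position; "eef_rot": TCP orientation; "ft_force": force on the tool from outside, world axes, zero at the start; "moment": the same for the moment, N m; "gripper_width": finger opening in m; "gripper_force": force on a finger pad.
Only numpy, scipy, OpenCV 4.12 (cv2) and the standard library are available. Lean on these libraries where they do the work, as an engineer would, in place of code of your own. Each camera call takes 0.05 s, during which the arm holds its last target. There are 200 camera calls.

## Working session

There is one attempt and no reset: what is moved stays moved. The work goes in short steps, Python scripts to look and compute and a tool call to move; the robot and the scene stay as the last step left them, time stands still between calls to the robot, and variables do not carry over. Pictures are saved under pics/ and viewed, at most 10 in all, crops included, and the job is handed in when it is done.

Besides the shell and the picture viewer there is one more tool, called after ">>>" by a JSON object that holds its "fn" and its "kwargs", one argument or row to a line. apply_moves: Moves the arm, as the interface text tells. Its arguments: {"type":"object","properties":{"offset":{"type":"array","items":{"type":"array","items":{"type":"number"}}},"twist":{"type":"array","items":{"type":"array","items":{"type":"number"}}},"fingers":{"type":"array","items":{"type":"number"}}},"required":["offset","twist","fingers"]}

```bash
ls; mkdir -p pics; cat > h.py <<'E'
import numpy as np, cv2
from station import state, snapshot, finish_job
from scipy.spatial.transform import Rotation as Rn
def ray(s,u,v):
    K=s["camera_matrix"];p=np.array([(u-K[0,2])/K[0,0],(v-K[1,2])/K[1,1]])
    q=p.copy()
    for _ in range(30): q=p/(1+s["k1"]*(q@q))
    R=np.array(s["R"]);return -R.T@np.array(s["t"]),R.T@np.array([q[0],q[1],1.])
def plane(s,u,v,z):
    c,d=ray(s,u,v);return c+d*(z-c[2])/d[2]
def proj(s,X):
    c=np.array(s["R"])@X+s["t"];p=c[:2]/c[2];p=p*(1+s["k1"]*(p@p));K=s["camera_matrix"]
    return K[0,0]*p[0]+K[0,2],K[1,1]*p[1]+K[1,2]
def pt(s,u,v):
    c,d=ray(s,u,v);return c+d*s["z_map"][int(v),int(u)]
def save(s,n): cv2.imwrite("pics/"+n,s["color"][:,:,::-1])
E
python3 - <<'E'
from h import *
for n in("top","side"):
    s=snapshot(n);save(s,n+"1.png");np.savez(n+"1.npz",**s);print(n,s["k1"],s["t"],s["camera_matrix"].tolist())
print(state())
E
```

```text
pics
top -0.005647879632014992 [0.11293341 0.58408017 0.91867025] [[486.036202655318, 0.0, 321.05084771122347], [0.0, 486.036202655318, 259.407099946095], [0.0, 0.0, 1.0]]
side 0.020951185479065774 [-0.56977055  0.15592352  0.86680776] [[471.88118048253557, 0.0, 314.35913584765797], [0.0, 471.88118048253557, 236.3842419959364], [0.0, 0.0, 1.0]]
{'clock': 0.1, 'q': array([ 1.19451781,  0.61583367, -0.01261816,  1.42476367,  0.00811114,
        1.10339632, -0.04040007]), 'qvel': array([-4.59044000e-04, -3.03094641e-03,  8.49488873e-04, -1.96323631e-03,
        8.61849151e-05,  2.79227597e-04,  1.38803447e-03]), 'joint_efforts': array([ 1.69011266e-03, -4.70385253e+01,  2.60496307e-01, -1.71571308e+01,
        1.01075580e-02,  5.87302449e-03,  1.25002524e-05]), 'ee_pos': array([ 0.22251824, -0.60998378,  0.23023844]), 'eef_rot': array([ 9.84738873e-01,  1.74034395e-01, -2.23665719e-04, -1.15385081e-03]), 'ft_force': array([ 0.80380266,  0.29097855, -0.18893994]), 'moment': array([ 0.02204913,  0.0008142 , -0.03977847]), 'gripper_force': 0.0, 'gripper_width': 0.08551508283148818}
```

View pics/top1.png

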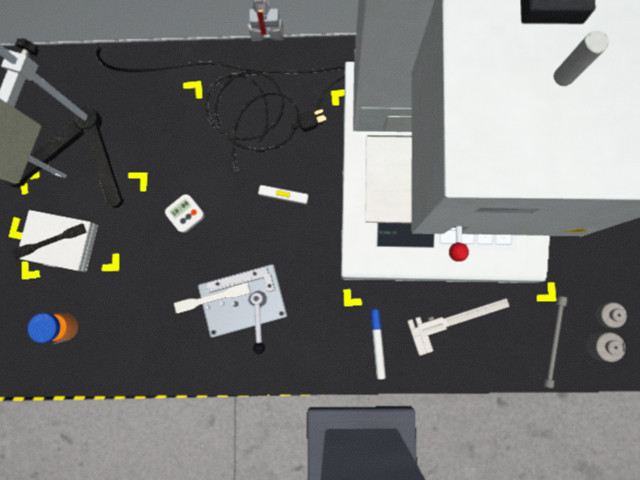

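View pics/side1.png

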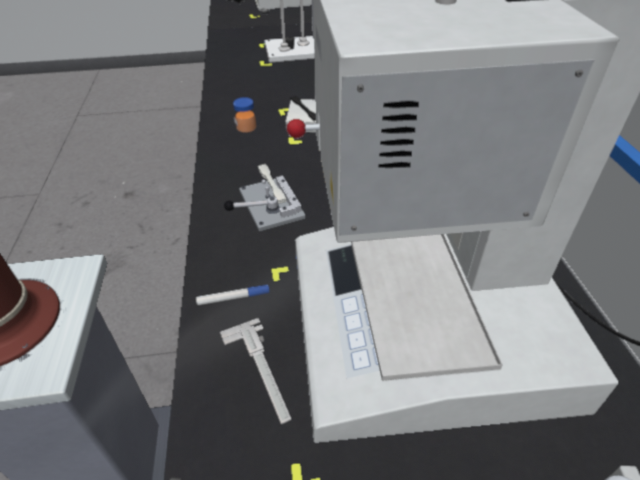

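The top view shows the plate with corners near (198,284), (274,265), (286,316) and (211,336). The bar's outer end is at (177,307), the hub at (258,298) and the ball at (259,348). The large press stands to the right, the marker is at (378,345) and the level at (283,194). Next I'll measure the fixture's pose.

```bash
python3 - <<'E'
from h import *
s=dict(np.load("top1.npz"));c=-s["R"].T@s["t"];print("cam",c)
im=s["color"];g=im.min(2).astype(np.uint8)
for nm,(u,v) in dict(hub=(258,298),ball=(259,348),barend=(177,307),cart=(360,450),level=(283,194),timer=(184,213),marker=(378,345),mill=(450,290),top=(500,100)).items(): print(nm,pt(s,u,v).round(4))
m=np.zeros_like(g);m[255:345,165:300]=(g[255:345,165:300]>90)*255
cs,_=cv2.findContours(m,cv2.RETR_EXTERNAL,cv2.CHAIN_APPROX_NONE);k=max(cs,key=cv2.contourArea)[:,0]
P=np.array([plane(s,u,v,.014)[:2] for u,v in k])
# bar end = pale; plate points: edge minAreaRect after opening
mo=cv2.morphologyEx(m,cv2.MORPH_OPEN,np.ones((21,21)))
cs,_=cv2.findContours(mo,cv2.RETR_EXTERNAL,cv2.CHAIN_APPROX_NONE);k2=max(cs,key=cv2.contourArea)[:,0]
P2=np.array([plane(s,u,v,.014)[:2] for u,v in k2],np.float32)
r=cv2.minAreaRect(P2*1000);print(r,cv2.boxPoints(r))
hsv=cv2.cvtColor(im,cv2.COLOR_RGB2HSV)
cv2.imwrite("pics/crop1.png",cv2.resize(im[250:360,160:310,::-1],None,fx=5,fy=5,interpolation=cv2.INTER_CUBIC))
E
```

```text
cam [0.47388613 0.07902914 0.98338444]
hub [0.5112 0.2266 0.0487]
ball [0.4164 0.2241 0.0506]
barend [0.4967 0.392  0.0234]
cart [ 0.1089  0.016  -0.4046]
level [0.7217 0.1802 0.0239]
timer [0.688  0.384  0.0165]
marker [ 0.4175 -0.0043  0.0173]
mill [ 5.238e-01 -1.529e-01  2.000e-04]
top [ 0.6731 -0.0787  0.5451]
((504.66973876953125, 284.57843017578125), (109.7993392944336, 117.12191009521484), 0.08913952112197876) [[449.67905 343.0539 ]
 [449.86124 225.93213]
 [559.6604  226.10297]
 [559.4783  343.22473]]
```

View pics/crop1.png

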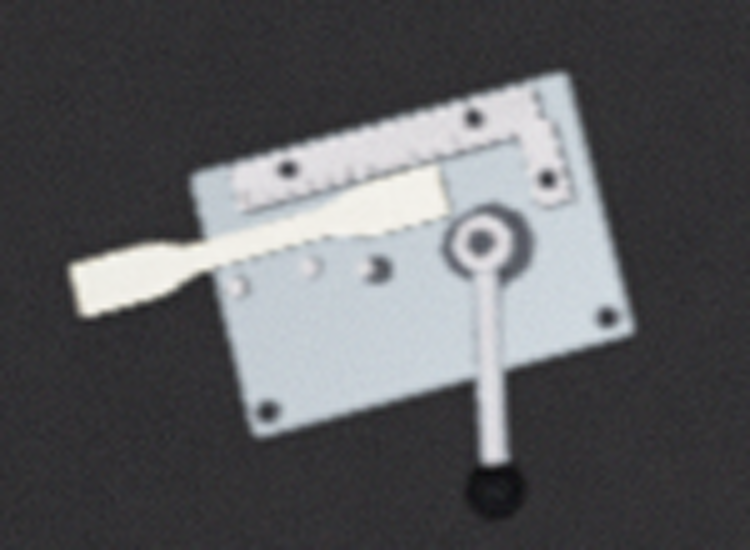

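The enlarged crop shows the plate corners at crop (192,175), (568,72), (634,330) and (256,437). The bar's outer end runs from (68,265) to (82,318) and its inner end is near x=447. The hub is at (482,242) and the ball at (496,490).

```bash
python3 - <<'E'
from h import *
s=dict(np.load("top1.npz"))
f=lambda u,v,z:plane(s,(u+.5)/5-.5+160,(v+.5)/5-.5+250,z)[:2]*1000
W=np.array([f(*p,14) if 0 else f(*p,.014) for p in[(192,175),(568,72),(634,330),(256,437)]])
F=np.array([(33,60),(33,-98),(-77,-98),(-77,60)],float)
W=np.vstack([W,f(482,242,.047)]);F=np.vstack([F,(-28,-52)])
a=F-F.mean(0);b=W-W.mean(0)
th=np.arctan2((a[:,0]*b[:,1]-a[:,1]*b[:,0]).sum(),(a*b).sum());R=np.array([[np.cos(th),-np.sin(th)],[np.sin(th),np.cos(th)]])
t=W.mean(0)-R@F.mean(0);print("th",np.degrees(th),"t",t,"res",(W-(F@R.T+t)).round(1).tolist())
inv=lambda w:((w-t)@R).round(1)
print("barend",inv(f(68,265,.026)),inv(f(82,318,.026)),"inner",inv(f(440,165,.026)),inv(f(450,214,.026)),"ball",inv(f(496,490,.04)))
np.savez("fix.npz",R=R,t=t,th=th)
q=state()["eef_rot"];print(Rn.from_quat(q).as_matrix().round(3))
E
```

```text
th 14.638389501431824 t [525.31278557 288.00559169] res [[-0.9, -1.1], [-1.5, -0.0], [1.4, 1.6], [1.0, -0.6], [0.0, 0.1]]
barend [  8.7 112.3] [-13.1 111.8] inner [  7.6 -40.3] [-12.2 -39.3] ball [-120.9  -32.3]
[[ 0.939  0.343 -0.001]
 [ 0.343 -0.939  0.002]
 [-0.    -0.002 -1.   ]]
```

```bash
python3 - <<'E'
from h import *
P=[]
for n in("top","side"):
    s=dict(np.load(n+"1.npz"));v,u=np.mgrid[0:480:3,0:640:3]
    c,_=ray(s,0,0)
    for a,b in zip(u.ravel(),v.ravel()):
        if s["z_map"][b,a]>0:P.append(pt(s,a,b))
    hsv=cv2.cvtColor(s["color"],cv2.COLOR_RGB2HSV);m=((hsv[...,0]<6)&(hsv[...,1]>180)&(hsv[...,2]>120));ys,xs=np.where(m)
    k=[pt(s,a,b) for a,b in zip(xs,ys) if s["z_map"][b,a]>0];k=[p for p in k if .3<p[0]<.7 and -.3<p[1]<.2]
    if k:print(n,"knob",np.min(k,0).round(3),np.max(k,0).round(3))
P=np.array(P)
for y in np.arange(-.8,.6,.1):
    q=P[(P[:,1]>=y)&(P[:,1]<y+.1)&(P[:,2]>.1)&(P[:,0]>.2)&(P[:,0]<1)]
    if len(q):i=q[:,0].argsort()[:1];print(round(y,1),"minx",q[i].round(3).tolist(),"zmin/max",q[:,2].min().round(2),q[:,2].max().round(2))
E
```

```text
top knob [ 0.551 -0.082  0.396] [ 0.551 -0.082  0.396]
-0.5 minx [[0.795, -0.464, 0.217]] zmin/max 0.15 0.22
-0.4 minx [[0.625, -0.308, 0.101]] zmin/max 0.1 0.12
-0.3 minx [[0.573, -0.229, 0.411]] zmin/max 0.1 0.55
-0.2 minx [[0.574, -0.199, 0.39]] zmin/max 0.1 0.61
-0.1 minx [[0.539, -0.073, 0.391]] zmin/max 0.1 0.56
-0.0 minx [[0.64, 0.01, 0.131]] zmin/max 0.1 0.5
0.1 minx [[0.938, 0.188, 0.237]] zmin/max 0.18 0.29
0.2 minx [[0.957, 0.2, 0.19]] zmin/max 0.19 0.24
0.4 minx [[0.918, 0.461, 0.241]] zmin/max 0.1 0.24
0.5 minx [[0.715, 0.599, 0.248]] zmin/max 0.11 0.31
```

>>> {"fn": "apply_moves", "kwargs": {
  "offset": [
    [17.4,-49.5,0],
    [17.4,-49.5,0],
    [17.4,-49.5,0],
    [17.4,-49.5,0]
  ],
  "twist": [
    [0,0,0],
    [0,0,0],
    [0,0,0],
    [0,0,0]
  ],
  "fingers": [0,0,0,0]
}}

```text
clock: 0.6
ee_pos: [0.2201, -0.3987, 0.231]
eef_rot: [0.985, 0.174, 0.0, -0.0]
ft_force: [0.4, -0.1, -0.8]
gripper_width: 0.0123
gripper_force: 0.0
```

>>> {"fn": "apply_moves", "kwargs": {
  "offset": [
    [47.5,-25,0],
    [47.5,-25,0],
    [47.5,-25,0],
    [47.5,-25,0],
    [47.5,-25,0]
  ],
  "twist": [
    [0,0,0],
    [0,0,0],
    [0,0,0],
    [0,0,0],
    [0,0,0]
  ],
  "fingers": [0,0,0,0,0]
}}

```text
clock: 1.23
ee_pos: [0.4013, -0.2006, 0.2312]
eef_rot: [0.985, 0.174, -0.0, 0.0]
ft_force: [0.6, -0.9, -0.1]
gripper_width: 0.0001
gripper_force: 0.0
```

>>> {"fn": "apply_moves", "kwargs": {
  "offset": [
    [26.5,-43.5,0],
    [26.5,-43.5,0],
    [26.5,-43.5,0],
    [26.5,-43.5,0]
  ],
  "twist": [
    [0,0,0],
    [0,0,0],
    [0,0,0],
    [0,0,0]
  ],
  "fingers": [0,0,0,0]
}}

```text
clock: 1.72
ee_pos: [0.4404, -0.0006, 0.2312]
eef_rot: [0.985, 0.174, -0.0, 0.0]
ft_force: [0.9, -0.4, 0.1]
gripper_width: -0.0002
gripper_force: 0.0
```

>>> {"fn": "apply_moves", "kwargs": {
  "offset": [
    [12.5,-49,0],
    [12.5,-49,0],
    [12.5,-49,0],
    [12.5,-49,0],
    [0,0,0]
  ],
  "twist": [
    [0,0,0],
    [0,0,0],
    [0,0,0],
    [0,0,0],
    [0,0,5.4]
  ],
  "fingers": [0,0,0,0,0]
}}

```text
clock: 2.35
ee_pos: [0.4189, 0.2041, 0.2312]
eef_rot: [0.991, 0.131, -0.0, -0.001]
ft_force: [0.3, -0.2, -0.3]
gripper_width: -0.0003
gripper_force: 0.0
```

```bash
cat >> h.py <<'E'
F=None
def fx():
    d=np.load("fix.npz");return d["R"],d["t"],float(d["th"])
def where(st=None):
    st=st or state();R,t,th=fx();p=st["ee_pos"]*1000;M=Rn.from_quat(st["eef_rot"]).as_matrix()
    print("fix xy",((p[:2]-t)@R).round(1),"z",p[2].round(1),"toolx yaw in fix",(np.degrees(np.arctan2(M[1,0],M[0,0])-th)).round(2),"F",st["ft_force"].round(1),"t",st["clock"],"q7",st["q"].round(2))
def go(x,y,z,st=None):
    "tool offset to fixture point"
    st=st or state();R,t,th=fx();p=np.r_[R@[x,y]+t,z]-st["ee_pos"]*1000
    print("->",x,y,z,(Rn.from_quat(st["eef_rot"]).inv().apply(p)).round(1))
E
python3 - <<'E'
from h import *
where();go(-2,150,230);go(-2,150,9)
E
```

```text
fix xy [-124.2  -54.3] z 231.2 toolx yaw in fix 0.37 F [ 0.3 -0.2 -0.3] t 2.35 q7 [-0.3   0.34 -0.26  1.93  0.11  0.88 -1.93]
-> -2 150 230 [ 123.5 -203.5    1.8]
-> -2 150 9 [ 123.5 -202.8  222.8]
```

>>> {"fn": "apply_moves", "kwargs": {
  "offset": [
    [0,0,0],
    [0,0,0],
    [0,0,0],
    [0,0,0],
    [0,0,0]
  ],
  "twist": [
    [0,0,-10.6],
    [0,0,-10.6],
    [0,0,-10.6],
    [0,0,-10.6],
    [0,0,-10.6]
  ],
  "fingers": [0,0,0,0,0]
}}

```text
clock: 2.98
ee_pos: [0.42, 0.1989, 0.231]
eef_rot: [0.829, 0.559, -0.0, -0.0]
ft_force: [0.9, 0.4, -0.2]
gripper_width: -0.0003
gripper_force: 0.0
```

>>> {"fn": "apply_moves", "kwargs": {
  "offset": [
    [0,0,0],
    [0,0,0],
    [0,0,0],
    [0,0,0],
    [0,0,0]
  ],
  "twist": [
    [0,0,-10.6],
    [0,0,-10.6],
    [0,0,-10.6],
    [0,0,-10.6],
    [0,0,-10.6]
  ],
  "fingers": [0,0,0,0,0]
}}

```text
clock: 3.6
ee_pos: [0.42, 0.1988, 0.231]
eef_rot: [0.493, 0.87, -0.0, -0.0]
ft_force: [-0.5, 0.5, 0.0]
gripper_width: 0.0002
gripper_force: 0.0
```

>>> {"fn": "apply_moves", "kwargs": {
  "offset": [
    [0,0,0],
    [0,0,0],
    [0,0,0],
    [0,0,0],
    [0,0,0]
  ],
  "twist": [
    [0,0,-10.6],
    [0,0,-10.6],
    [0,0,-10.6],
    [0,0,-10.6],
    [0,0,-10.6]
  ],
  "fingers": [0,0,0,0,0]
}}

```text
clock: 4.22
ee_pos: [0.4201, 0.1987, 0.231]
eef_rot: [0.053, 0.999, -0.0, -0.0]
ft_force: [-0.1, 0.1, 0.2]
gripper_width: 0.0001
gripper_force: 0.0
```

>>> {"fn": "apply_moves", "kwargs": {
  "offset": [
    [0,0,0],
    [0,0,0]
  ],
  "twist": [
    [0,0,-10.4],
    [0,0,-10.4]
  ],
  "fingers": [0,0]
}}

```text
clock: 4.47
ee_pos: [0.4201, 0.1987, 0.231]
eef_rot: [-0.128, 0.992, -0.0, -0.0]
ft_force: [0.2, 0.3, -0.6]
gripper_width: -0.0002
gripper_force: 0.0
```

```bash
python3 - <<'E'
from h import *
where();go(-2,150,230);go(-2,150,9)
E
```

```text
fix xy [-124.3  -59.8] z 231.0 toolx yaw in fix -179.88 F [ 0.2  0.3 -0.6] t 4.475 q7 [ 0.24  0.53 -1.09  1.92  0.54  1.03  0.74]
-> -2 150 230 [-122.8  209.6    0.8]
-> -2 150 9 [-123.   209.7  221.8]
```

>>> {"fn": "apply_moves", "kwargs": {
  "offset": [
    [-24.6,42,0],
    [-24.6,42,0],
    [-24.6,42,0],
    [-24.6,42,0],
    [-24.6,42,0]
  ],
  "twist": [
    [0,0,0],
    [0,0,0],
    [0,0,0],
    [0,0,0],
    [0,0,0]
  ],
  "fingers": [0,0,0,0,0]
}}

```text
clock: 5.1
ee_pos: [0.4876, 0.4341, 0.2306]
eef_rot: [-0.125, 0.992, -0.001, -0.0]
ft_force: [0.9, -0.2, -0.0]
gripper_width: 0.0002
gripper_force: 0.0
```

>>> {"fn": "apply_moves", "kwargs": {
  "offset": [
    [0,0,50],
    [0,0,50],
    [0,0,50],
    [0,0,50],
    [0,0,21]
  ],
  "twist": [
    [0,0,0],
    [0,0,0],
    [0,0,0],
    [0,0,0],
    [0,0,0]
  ],
  "fingers": [0,0,0,0,0]
}}

```text
clock: 5.72
ee_pos: [0.486, 0.4309, 0.0066]
eef_rot: [-0.126, 0.992, -0.002, -0.002]
ft_force: [0.3, 0.3, -0.2]
gripper_width: 0.0001
gripper_force: 0.0
```

```bash
python3 - <<'E'
from h import *
where()
s=snapshot("top");t=snapshot("side")
a=cv2.resize(s["color"][220:370,130:310],None,fx=2.2,fy=2.2);b=cv2.resize(t["color"][100:250,180:340],None,fx=2.2,fy=2.2)
cv2.imwrite("pics/c2.png",np.hstack([a,b])[:,:,::-1])
E
```

```text
fix xy [ -1.9 148.2] z 6.6 toolx yaw in fix -180.19 F [ 0.3  0.3 -0.2] t 5.725 q7 [-0.35  1.01 -0.78  1.59  0.85  0.91  0.38]
```

View pics/c2.png

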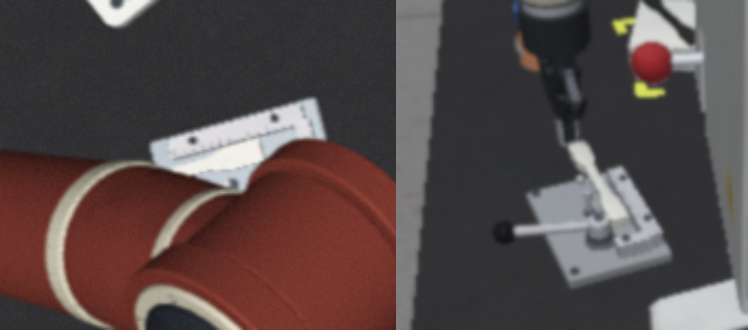

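The left half (top view) is mostly hidden by the arm. The right half (side view) shows the closed fingertip just off the bar's outer end, at crop (572,140), lined up with the bar. I'll push gently.

>>> {"fn": "apply_moves", "kwargs": {
  "offset": [
    [0,-12,-2],
    [0,-8,0],
    [0,-8,0],
    [0,-8,0],
    [0,-8,0]
  ],
  "twist": [
    [0,0,0],
    [0,0,0],
    [0,0,0],
    [0,0,0],
    [0,0,0]
  ],
  "fingers": [0,0,0,0,0]
}}

```text
clock: 6.45
ee_pos: [0.4983, 0.3902, 0.0127]
eef_rot: [-0.126, 0.992, 0.0, 0.0]
ft_force: [-0.1, 1.4, 0.7]
gripper_width: -0.0001
gripper_force: 0.2
```

>>> {"fn": "apply_moves", "kwargs": {
  "offset": [
    [0,-5,0],
    [0,-4,0],
    [0,-2,0],
    [0,0,0]
  ],
  "twist": [
    [0,0,0],
    [0,0,0],
    [0,0,0],
    [0,0,0]
  ],
  "fingers": [0,0,0,0]
}}

```text
clock: 6.95
ee_pos: [0.5007, 0.3797, 0.0122]
eef_rot: [-0.126, 0.992, -0.0, -0.0]
ft_force: [0.3, 0.3, -0.6]
gripper_width: -0.0003
gripper_force: 0.0
```

```bash
python3 - <<'E'
from h import *
where()
s=snapshot("top");t=snapshot("side");np.savez("t3.npz",**s)
a=cv2.resize(s["color"][230:330,180:300],None,fx=3,fy=3);b=cv2.resize(t["color"][150:250,210:320],None,fx=3,fy=3)
cv2.imwrite("pics/c3.png",np.hstack([a,b])[:,:,::-1])
E
```

```text
fix xy [-0.6 95. ] z 12.2 toolx yaw in fix -180.2 F [ 0.3  0.3 -0.6] t 6.95 q7 [-0.25  0.98 -0.78  1.66  0.87  0.88  0.42]
```

View pics/c3.png

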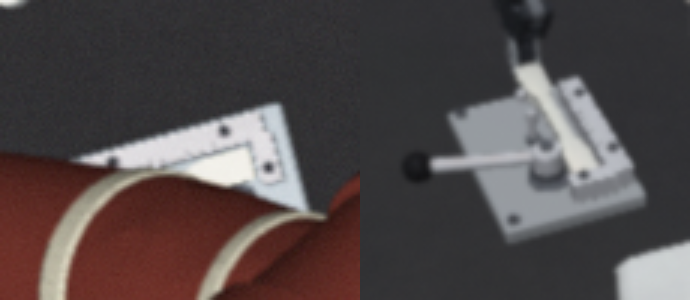

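The bar's inner end is now about 2–5 mm short of the stop (left half, near (250,170)). I'll continue in small steps until the force rises.

>>> {"fn": "apply_moves", "kwargs": {
  "offset": [
    [0,-1.5,2],
    [0,-1.5,0],
    [0,-1,0],
    [0,-1,0]
  ],
  "twist": [
    [0,0,0],
    [0,0,0],
    [0,0,0],
    [0,0,0]
  ],
  "fingers": [0,0,0,0]
}}

```text
clock: 7.55
ee_pos: [0.5019, 0.3753, 0.0104]
eef_rot: [-0.126, 0.992, 0.0, -0.0]
ft_force: [0.3, 1.7, -0.2]
gripper_width: -0.0002
gripper_force: 0.6
```

>>> {"fn": "apply_moves", "kwargs": {
  "offset": [
    [0,-1,0],
    [0,-1,0],
    [0,0,0]
  ],
  "twist": [
    [0,0,0],
    [0,0,0],
    [0,0,0]
  ],
  "fingers": [0,0,0]
}}

```text
clock: 7.92
ee_pos: [0.5019, 0.3752, 0.0109]
eef_rot: [-0.126, 0.992, 0.002, 0.0]
ft_force: [-2.0, 4.5, -0.2]
gripper_width: 0.0003
gripper_force: 2.5
```

>>> {"fn": "apply_moves", "kwargs": {
  "offset": [
    [0,-1.5,0],
    [0,-1.5,0],
    [0,0,0]
  ],
  "twist": [
    [0,0,0],
    [0,0,0],
    [0,0,0]
  ],
  "fingers": [0,0,0]
}}

```text
clock: 8.3
ee_pos: [0.5019, 0.3751, 0.0116]
eef_rot: [-0.127, 0.992, 0.005, 0.0]
ft_force: [-1.0, 8.5, -0.7]
gripper_width: -0.0001
gripper_force: 4.2
```

```bash
python3 - <<'E'
from h import *
where()
s=snapshot("top");t=snapshot("side")
a=cv2.resize(s["color"][255:305,230:290],None,fx=6,fy=6);b=cv2.resize(t["color"][170:220,240:310],None,fx=6,fy=6)
cv2.imwrite("pics/c4.png",np.hstack([a,b])[:,:,::-1])
E
```

```text
fix xy [-0.6 90.2] z 11.6 toolx yaw in fix -180.05 F [-1.   8.5 -0.7] t 8.3 q7 [-0.24  0.98 -0.79  1.67  0.87  0.87  0.43]
```

View pics/c4.png

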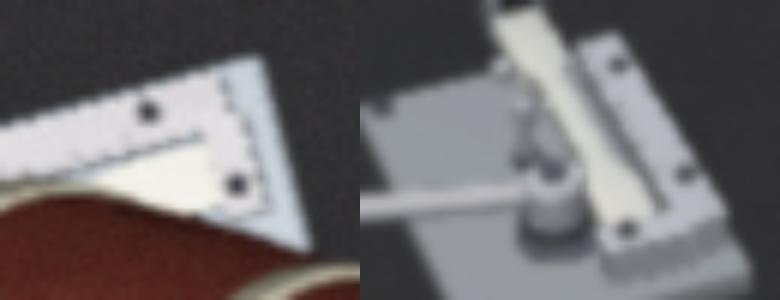

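The bar's inner end is flush with the stop, at about (210,165) on the left and (600,225) on the right. The force rose to 8.5 N without any motion, so the bar is home. I'll back off and go to the lever.

>>> {"fn": "apply_moves", "kwargs": {
  "offset": [
    [0,20,0],
    [0,25,0],
    [0,0,-50],
    [0,0,-45],
    [0,0,0]
  ],
  "twist": [
    [0,0,0],
    [0,0,0],
    [0,0,0],
    [0,0,0],
    [0,0,0]
  ],
  "fingers": [0,0,0,0,0]
}}

```text
clock: 9.02
ee_pos: [0.4934, 0.4153, 0.1092]
eef_rot: [-0.125, 0.992, 0.001, 0.003]
ft_force: [-0.1, -0.2, -0.1]
gripper_width: 0.0
gripper_force: 0.0
```

```bash
python3 - <<'E'
from h import *
where();go(-98,-75,107)
E
```

```text
fix xy [  1.3 131.2] z 109.2 toolx yaw in fix -180.23 F [-0.1 -0.2 -0.1] t 9.025 q7 [-0.28  0.88 -0.87  1.56  0.75  1.05  0.48]
-> -98 -75 107 [  98.5 -206.6    1.4]
```

>>> {"fn": "apply_moves", "kwargs": {
  "offset": [
    [19.7,-41.3,0],
    [19.7,-41.3,0],
    [19.7,-41.3,0],
    [19.7,-41.3,0],
    [19.7,-41.3,0]
  ],
  "twist": [
    [0,0,0],
    [0,0,0],
    [0,0,0],
    [0,0,0],
    [0,0,0]
  ],
  "fingers": [0,0,0,0,0]
}}

```text
clock: 9.65
ee_pos: [0.4474, 0.186, 0.1041]
eef_rot: [-0.125, 0.992, -0.002, -0.001]
ft_force: [0.3, 0.5, 1.2]
gripper_width: -0.0
gripper_force: 0.0
```

>>> {"fn": "apply_moves", "kwargs": {
  "offset": [
    [0,0,0],
    [0,0,0],
    [0,0,0]
  ],
  "twist": [
    [0,0,6],
    [0,0,6],
    [0,0,0]
  ],
  "fingers": [0,0,0]
}}

```text
clock: 10.02
ee_pos: [0.4478, 0.1878, 0.1045]
eef_rot: [-0.022, 1.0, -0.002, -0.001]
ft_force: [-0.5, 1.0, -0.4]
gripper_width: -0.0001
gripper_force: 0.0
```

>>> {"fn": "apply_moves", "kwargs": {
  "offset": [
    [0,0,40],
    [0,0,40],
    [0,0,0]
  ],
  "twist": [
    [0,0,0],
    [0,0,0],
    [0,0,0]
  ],
  "fingers": [0,0,0]
}}

```text
clock: 10.4
ee_pos: [0.4462, 0.1877, 0.0229]
eef_rot: [-0.022, 1.0, -0.002, -0.003]
ft_force: [-0.0, 0.2, 0.5]
gripper_width: 0.0002
gripper_force: 0.0
```

```bash
python3 - <<'E'
from h import *
where()
t=snapshot("side");s=snapshot("top")
a=cv2.resize(s["color"][250:360,160:310],None,fx=2.6,fy=2.6);b=cv2.resize(t["color"][150:260,200:330],None,fx=2.6,fy=2.6)
cv2.imwrite("pics/c5.png",np.hstack([a,b])[:,:,::-1])
E
```

```text
fix xy [-101.9  -77.1] z 22.9 toolx yaw in fix -192.08 F [-0.   0.2  0.5] t 10.4 q7 [ 0.01  0.81 -0.71  2.07  0.93  0.63  0.26]
```

View pics/c5.png

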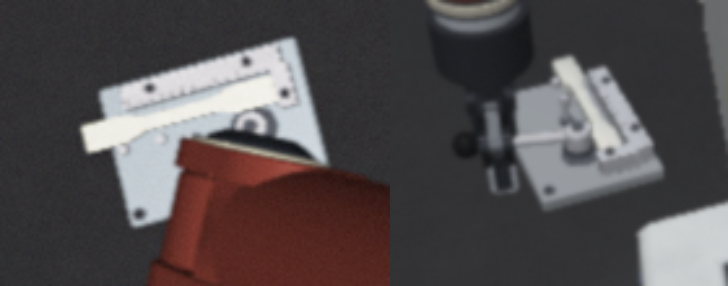

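The left half shows the bar home and the hub at (253,122), with the arm hiding the rest. The right half shows the fingertip (500,185) on the near (-y) side of the rod, between ball and hub. I'll approach the rod, then push it round.

>>> {"fn": "apply_moves", "kwargs": {
  "offset": [
    [-5,6,-3],
    [0,8,0],
    [0,6,0]
  ],
  "twist": [
    [0,0,0],
    [0,0,0],
    [0,0,0]
  ],
  "fingers": [0,0,0]
}}

```text
clock: 10.88
ee_pos: [0.4527, 0.2106, 0.0292]
eef_rot: [-0.022, 1.0, 0.001, 0.001]
ft_force: [-0.7, -0.4, -0.5]
gripper_width: -0.0
gripper_force: 0.0
```

>>> {"fn": "apply_moves", "kwargs": {
  "offset": [
    [1.7,6.6,0],
    [1.7,6.6,0],
    [1.7,6.6,0],
    [1.7,6.6,0]
  ],
  "twist": [
    [0,0,6],
    [0,0,6],
    [0,0,6],
    [0,0,6]
  ],
  "fingers": [0,0,0,0]
}}

```text
clock: 11.38
ee_pos: [0.4485, 0.2357, 0.0286]
eef_rot: [0.189, 0.982, -0.001, 0.0]
ft_force: [-0.8, -2.7, 1.2]
gripper_width: 0.0
gripper_force: 1.1
```

```bash
cat >> h.py <<'E'
def lev():
    where();st=state();R,t,th=fx();p=(st["ee_pos"][:2]*1000-t)@R-[-28,-52];M=Rn.from_quat(st["eef_rot"]).as_matrix()
    print("along tool x,y from pivot",(p@R.T@M[:2,:2]).round(1),"face angle->lever",round(3.316-(np.arctan2(M[1,0],M[0,0])-th)%(2*np.pi),3),"F tool",(M.T@st["ft_force"]).round(1))
E
python3 - <<'E'
from h import *
lev()
E
```

```text
fix xy [-87.6 -31.2] z 28.6 toolx yaw in fix 143.6 F [-0.8 -2.7  1.2] t 11.375 q7 [-0.13  0.79 -0.62  2.01  0.8   0.61 -0.11]
along tool x,y from pivot [ 60.3 -18.6] face angle->lever 0.81 F tool [-0.3 -2.8 -1.2]
```

>>> {"fn": "apply_moves", "kwargs": {
  "offset": [
    [1.8,6.6,0],
    [1.8,6.6,0],
    [1.8,6.6,0],
    [1.8,6.6,0],
    [1.8,6.6,0]
  ],
  "twist": [
    [0,0,6],
    [0,0,6],
    [0,0,6],
    [0,0,6],
    [0,0,6]
  ],
  "fingers": [0,0,0,0,0]
}}

```text
clock: 12.0
ee_pos: [0.4579, 0.2668, 0.0283]
eef_rot: [0.436, 0.9, -0.003, -0.0]
ft_force: [-2.0, -4.3, 3.0]
gripper_width: 0.0
gripper_force: 2.5
```

```bash
python3 - <<'E'
from h import *
lev()
E
```

```text
fix xy [-70.5  -3.5] z 28.3 toolx yaw in fix 113.61 F [-2.  -4.3  3. ] t 12.0 q7 [-0.26  0.78 -0.49  1.94  0.64  0.59 -0.51]
along tool x,y from pivot [ 61.5 -19.6] face angle->lever 1.333 F tool [-2.1 -4.3 -3. ]
```

>>> {"fn": "apply_moves", "kwargs": {
  "offset": [
    [1.7,6.6,0],
    [1.7,6.6,0],
    [0.8,4.2,0],
    [0,1.5,0]
  ],
  "twist": [
    [0,0,6],
    [0,0,6],
    [0,0,3],
    [0,0,0]
  ],
  "fingers": [0,0,0,0]
}}

```text
clock: 12.5
ee_pos: [0.4672, 0.2785, 0.0281]
eef_rot: [0.548, 0.836, -0.007, -0.001]
ft_force: [-10.0, -6.7, 9.5]
gripper_width: 0.0003
gripper_force: 6.2
```

```bash
python3 - <<'E'
from h import *
lev()
E
```

```text
fix xy [-58.7   5.5] z 28.1 toolx yaw in fix 98.86 F [-10.   -6.7   9.5] t 12.5 q7 [-0.31  0.78 -0.43  1.9   0.55  0.6  -0.69]
along tool x,y from pivot [ 61.5 -21.4] face angle->lever 1.591 F tool [ -2.2 -12.   -9.3]
```

>>> {"fn": "apply_moves", "kwargs": {
  "offset": [
    [0.3,1.5,0],
    [0.2,1.5,0],
    [0,1.5,0],
    [0,0,0]
  ],
  "twist": [
    [0,0,1],
    [0,0,0.6],
    [0,0,0],
    [0,0,0]
  ],
  "fingers": [0,0,0,0]
}}

```text
clock: 13.0
ee_pos: [0.4709, 0.2811, 0.0282]
eef_rot: [0.56, 0.829, -0.007, -0.002]
ft_force: [-8.2, -5.2, 9.0]
gripper_width: -0.0
gripper_force: 5.4
```

```bash
python3 - <<'E'
from h import *
lev()
E
```

```text
fix xy [-54.4   7. ] z 28.2 toolx yaw in fix 97.29 F [-8.2 -5.2  9. ] t 13.0 q7 [-0.31  0.78 -0.43  1.89  0.54  0.6  -0.71]
along tool x,y from pivot [ 61.9 -18.7] face angle->lever 1.618 F tool [-1.8 -9.7 -8.9]
```

>>> {"fn": "apply_moves", "kwargs": {
  "offset": [
    [0,2,0],
    [0,2,0],
    [0,0,0]
  ],
  "twist": [
    [0,0,0],
    [0,0,0],
    [0,0,0]
  ],
  "fingers": [0,0,0]
}}

```text
clock: 13.38
ee_pos: [0.4724, 0.2817, 0.0281]
eef_rot: [0.56, 0.829, -0.009, -0.002]
ft_force: [-11.9, -6.3, 12.6]
gripper_width: -0.0
gripper_force: 7.6
```

>>> {"fn": "apply_moves", "kwargs": {
  "offset": [
    [0,2,0],
    [0,2,0],
    [0,0,0]
  ],
  "twist": [
    [0,0,0],
    [0,0,0],
    [0,0,0]
  ],
  "fingers": [0,0,0]
}}

```text
clock: 13.75
ee_pos: [0.4726, 0.2817, 0.0281]
eef_rot: [0.559, 0.829, -0.012, -0.004]
ft_force: [-18.1, -9.0, 17.7]
gripper_width: 0.0
gripper_force: 10.9
```

```bash
python3 - <<'E'
from h import *
lev()
E
```

```text
fix xy [-52.6   7.2] z 28.1 toolx yaw in fix 97.36 F [-18.1  -9.   17.7] t 13.75 q7 [-0.31  0.79 -0.43  1.87  0.54  0.63 -0.7 ]
along tool x,y from pivot [ 61.9 -16.8] face angle->lever 1.617 F tool [ -1.7 -20.6 -17.2]
```

The force now rises with no further motion, so the lever is at its stop pin. I'll back off, lift clear of the view and check.

>>> {"fn": "apply_moves", "kwargs": {
  "offset": [
    [0,-8,0],
    [0,-20,0],
    [0,-25,0],
    [0,0,-50],
    [0,0,-50]
  ],
  "twist": [
    [0,0,0],
    [0,0,0],
    [0,0,0],
    [0,0,0],
    [0,0,0]
  ],
  "fingers": [0,0,0,0,0]
}}

```text
clock: 14.38
ee_pos: [0.4339, 0.2677, 0.1294]
eef_rot: [0.56, 0.829, -0.001, -0.001]
ft_force: [1.0, 1.0, 0.0]
gripper_width: -0.0004
gripper_force: 0.0
```

>>> {"fn": "apply_moves", "kwargs": {
  "offset": [
    [-50,0,-10],
    [-50,0,-10],
    [-50,0,-10],
    [-50,0,-10],
    [0,0,0]
  ],
  "twist": [
    [0,0,0],
    [0,0,0],
    [0,0,0],
    [0,0,0],
    [0,0,0]
  ],
  "fingers": [0,0,0,0,0]
}}

```text
clock: 15.0
ee_pos: [0.5112, 0.0768, 0.1687]
eef_rot: [0.564, 0.826, -0.001, 0.001]
ft_force: [0.0, 0.6, 0.1]
gripper_width: -0.0003
gripper_force: 0.0
```

```bash
python3 - <<'E'
from h import *
where()
s=snapshot("top");t=snapshot("side");np.savez("t6.npz",**s)
a=cv2.resize(s["color"][250:360,160:310],None,fx=2.8,fy=2.8);b=cv2.resize(t["color"][150:260,200:330],None,fx=2.8,fy=2.8)
cv2.imwrite("pics/c6.png",np.hstack([a,b])[:,:,::-1])
m=(s["color"].max(2)<22).astype(np.uint8);m[:250]=0;m[360:]=0;m[:,:170]=0;m[:,300:]=0
R,tt,th=fx()
for i,(x,y,w,h,ar) in enumerate(cv2.connectedComponentsWithStats(m)[2]):
    if 20<ar<200:
        c=plane(s,x+w/2-.5,y+h/2-.5,.04)[:2]*1000;p=(c-tt)@R-[-28,-52];print(p.round(1),ar,"r",np.hypot(*p).round(1),"lever",round(3.316-np.arctan2(p[1],p[0])%6.283,3))
E
```

```text
fix xy [ -67.1 -200.8] z 168.7 toolx yaw in fix 96.68 F [0.  0.6 0.1] t 15.0 q7 [ 0.2   0.55 -0.59  1.87  0.4   0.84 -0.22]
```

View pics/c6.png

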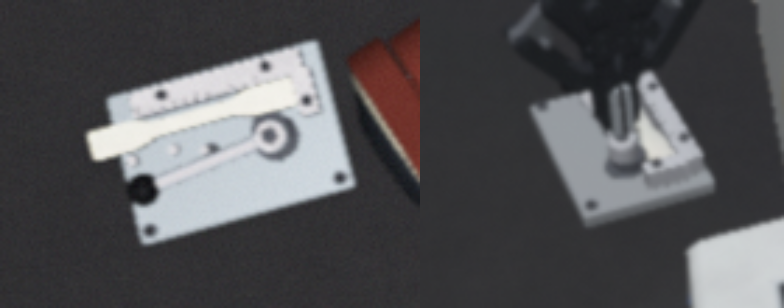

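The bar's inner end meets the stop at about (297,90). The lever now lies along the bed, with the hub at (270,137), the ball at (143,189) and the rod against the pin near (212,150). I'll check this numerically.

```bash
python3 - <<'E'
from h import *
R,tt,th=fx();s=dict(np.load("t6.npz"));g=cv2.cvtColor(s["color"],cv2.COLOR_RGB2GRAY)
def fit(g,k,u0,v0,h=8):
    m=np.zeros_like(g);m[v0-h:v0+h,u0-h:u0+h]=(g[v0-h:v0+h,u0-h:u0+h]<k);M=cv2.moments(m,True);return M["m10"]/M["m00"],M["m01"]/M["m00"],M["m00"]
for nm,(a,u0,v0) in dict(now=("t6.npz",211,317),start=("top1.npz",259,348)).items():
    q=dict(np.load(a));u,v,n=fit(cv2.cvtColor(q["color"],cv2.COLOR_RGB2GRAY),35,u0,v0)
    p=(plane(q,u,v,.04)[:2]*1000-tt)@R-[-28,-52];print(nm,u,v,n,p.round(1),np.hypot(*p).round(1),round(3.316-np.arctan2(p[1],p[0])%6.2832,3))
c=s["color"].astype(int);m=((c.min(2)>200)&(c[...,0]-c[...,2]>8)).astype(np.uint8);m[:255]=0;m[330:]=0;m[:,:170]=0;m[:,300:]=0
k=max(cv2.findContours(m,0,1)[0],key=cv2.contourArea)[:,0]
f=np.array([(plane(s,u,v,.026)[:2]*1000-tt)@R for u,v in k],np.float32);print("bar",f.min(0),f.max(0),cv2.minAreaRect(f))
E
```

```text
now 209.91935483870967 317.30645161290323 62.0 [-11.7  97.1] 97.8 1.625
start 258.7019230769231 347.99038461538464 104.0 [-93.6  20.1] 95.7 0.386
bar [ -9.102483 -59.080395] [ -1.0287875 -25.951237 ] ((-4.989736557006836, -42.374427795410156), (32.96144104003906, 7.399932384490967), 85.8338623046875)
```

```bash
python3 - <<'E'
from h import *
print(finish_job())
E
```

```text
the job is handed in; nothing more can be done
None
```

The job is handed in. A fingertip pushed the pack against the end stop, where force rose to 8.5 N with no further motion. The lever was then turned clockwise to its stop pin, at about 1.62 rad by camera. The arm was clear at hand-in, at about 15 s, and the bystanders were never approached.

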